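# Clamp a gourd with the cam lever

## Robot

A 6-joint arm with a two-finger parallel gripper is mounted at the origin on a cart in front of the work surface, level with it; the furniture and walls round the work are solid. World frame = base frame: x ahead of the robot, y to its left, z up, the work surface at z = 0. Lengths are in m, angles in rad, forces in N, time in s.
With the tool pointing down it reaches from about 0.425 to 0.95 m from the base axis. Payload 3.5 kg.
Tool frame: the origin (TCP) lies at the very end of the fingers, on their centre line; the grasp point (between the pads) lies 19 mm behind it; z points along the fingers, y is the line along which they close (so a half turn about z gives the same grasp; the last joint's range is limited). The gripper opens to 85 mm and grips with 20 to 120 N. Pads are 22 mm wide; open, the fingers measure 114 mm over their backs; the gripper's body (76 mm by 85 mm) begins 54 mm behind the grasp point. The pads swing forward as they close: fully open they stand 13 mm farther back than shut.
Start: joints at [0.968, 0.286, 1.577, -0, 1.279, -0.15], TCP at [0.295, 0.607, 0.203] pointing down, gripper open.
Joint ranges: [-2.77, 2.77], [-0.9, 2.22], [0.21, 2.48], [-1.53, 4.67], [0.24, 2.81], [-2.84, 2.84]. Speed limits (rad/s): [2.79, 2.79, 3.14, 3.14, 3.14, 3.14].

## Interface

Orientations are given as a unit quaternion [x, y, z, w].
In Python, from plant import ctrl gives the robot as it stands.
- The arm moves only by the tool carry_out, never from a script. Its argument "deltas" is one flat list of numbers, 6 for each row, row after row: the shift along the tool's x, y, z in m, then the turn, a rotation vector about the tool's x, y, z in rad. A call has 1 to 5 rows; each row is the pose to reach, as a shift and turn from the pose commanded when the call began, along the tool's axes at that moment; what a row does not reach only later rows make up. A row lasts 1/8 s, in which the tool goes at most 62.5 mm and 10.7 degrees, less where a joint would pass 70% of its speed; a pose out of reach is approached as far as the arm can. A call with a gripper value outside its range is refused whole. "grip" is the opening in per cent of the stroke, from 0 (shut) to 100 (fully open), set as the call begins (left out, the last holds). The fingers move at their own pace and stop on an object; "grip_force" is the grip in N (left out, the last holds). Time passes only in rows, so rows that repeat a pose let the fingers close. It gives the time, the measured TCP pose, the force, the opening and the grip force at its end, in the units of the state.
- ctrl.get_state(): the state, without advancing time (a new reading comes with each control period).
- ctrl.read_camera(name): name is "side" or "top"; returns (picture, depth): 420x560x3 uint8, red, green, blue; 420x560 float32, m along the optical axis (not along the pixel's ray), 0 where there is no reading.
- ctrl.camera_model(name): a dict with "intrinsics" (3x3 intrinsics, pixels), "k1" (the pictures are not rectified: a ray, as slopes to the right and down, at radius r is drawn at 1 + k1 r^2 times it, then the intrinsics apply), "extrinsics" (4x4, takes a point from world to camera coordinates). Camera axes: x right, y down, z forward; pixel columns grow to the right and rows downward; lengths in m; the calibration is good to about 2 mm. A picture is of the moment at which its call begins. camera_model takes no time and is no camera call.
- ctrl.sign_off(): hands the job in; it is judged then, once.
Trained networks look in the newest picture that a camera, given by its name, has taken for a name from the list of things; names that differ only in an ending like _2 or _b are one class to them, and where a whole thing is asked for, a point or a joint stands for the part that bears it (a point fixed in the world has none). Each returns a list of dicts, best first, with "score" (0 to 1); they miss things now and then, are a little off and sometimes report something else, mostly with a low value. They report only what shows in the picture. A call takes as long as a camera call. They do not tell look-alikes from the thing itself.
- ctrl.find_in(camera, query): "uv" ([column, row] in pixels, amid what is visible of it).
The state is a dict: "time": time; "qpos": joint angles; "dq": joint speeds; "joint_efforts": joint torques, N m; "eef_pos": TCP position; "tcp_rot": TCP orientation; "contact_force": force on the tool from outside, world axes, zero at the start; "wrist_torque": the same for the moment, N m; "opening": opening from 0.0 (shut) to 1.0 (fully open); "finger_force": force on a finger pad.
Only numpy, scipy, OpenCV 4.12 (cv2) and the standard library are available. Lean on these libraries where they do the work, as an engineer would, in place of code of your own. Each camera call takes 0.05 s, during which the arm holds its last target. There are 200 camera calls.

## Task

Stand the round brown gourd upright in the holding clamp on the plywood board, between the cork pad and the V-shaped stop, and let go of it. Then reach in under the clear guard and turn the red-knobbed cam lever clockwise just until it stiffens and the gourd is held firmly, but not so far that the dry shell is crushed. Leave the lever there, and do not lean on the guard or disturb the other gourds and the bottle.

Things in the scene. Friction and masses are not known exactly. Their poses are not given: they have to be found in the camera images.
- gourd: small round brown dried gourd with a short stem on top, loose, 25 to 40 g; 60 mm wide, body 41 mm tall (48 with the stem), widest about 20 mm up. Origin at the centre of its underside, z up along the stem. Grip the round body across its widest part
- jig: fixed plywood clamp board, 120 x 300 x 12 mm with a round front; its place and yaw differ each time. Origin on the cam's pivot axis at the underside, top face at z = 12 mm. x away from the robot, y along the jaw's travel: cam, jaw, pad, gourd's place, wooden stop
- mat (a point): cork mat for the gourd, this point on the board's top at x = 0, y = 132 mm of the jig. Beyond it in y stands the fixed stop: a shallow cork V (25 degrees each side, top at 55 mm, 60 mm wide in x) open towards the pad, centred on x = 0. It is not always in the same hole: the V's bottom lies between y = 160 and 171 mm, so how far the lever must turn has to be felt
- lever (a joint): cam lever about the upright pivot: 0 = points to the jig's -x, positive = clockwise from above = tighten (knob moves to +y); starts open at -1.0 to -0.8, range -1.1 to 1.3, stays where left. Knob 70 mm from the pivot. Idle drag at the knob about 11 N; clamping adds 0.2 N per N. Good hold: drag about 5 N over idle; 10 N over idle crushes the shell
- knob (a point): point to take on the red knob, an upright round post of 14 mm diameter from 38 to 72 mm above the worktop at the lever's end (this point at 57 mm); a flat steel lever 12 mm wide lies below it, top at 37 mm
- pad: cork-faced jaw pad, 44 mm wide in x, 17 to 57 mm above the worktop, carried on springs (5 N per mm, up to 12 mm) by the jaw that the cam pushes to the jig's +y: 15 mm per rad of the lever. Its body origin is not on its face: use pad_face
- pad_face (a point): middle of the pad's face that meets the gourd, 36 mm above the worktop; at lever angle 0 it lies at y = 100 mm in the jig's frame, axes as the jig's
- guard: fixed clear plastic disc, radius 76 mm, 5 mm thick, centred over the pivot, underside 113 mm above the worktop, on two pillars at the far side (x = 60, y = +-42 mm). Its edge reaches 6 mm past the knob's axis: the knob cannot be taken from straight above, fingers must lean in from outside under the edge, tilted 23 to 45 degrees. Origin as the jig's
- bee_gourd: bystander: yellow gourd ornament with dark leather petals, 105 x 103 x 65 mm, loose; origin at the centre of its underside
- purple_bottle: bystander: purple paint bottle with tan cap, 38 mm diameter, 105 mm tall, loose; origin at the centre of its underside
- pear_gourd: bystander: pear-shaped brown gourd, 52 mm wide, 75 mm tall, loose; origin at the centre of its underside
Mind the look-alikes: they are no part of the job. Leave any green or orange look-alike of the gourd alone.

How it is judged:
By the outcome, as a careful person would: the job done as asked, in the order asked, and still so for the second after the job is handed in, with the robot touching nothing.
It also fails if it takes over 69 s, if anything falls off the work surface, if the arm or the gripper's body presses on something with over 40 N, if the wrist force passes 120 N, or if a joint passes its speed limit or range.

## Working session

There is one attempt and no reset: what is moved stays moved. The work goes in short steps, Python scripts to look and compute and a tool call to move; the robot and the scene stay as the last step left them, time stands still between calls to the robot, and variables do not carry over. Pictures are saved under pics/ and viewed, at most 10 in all, crops included, and the job is handed in when it is done.

Besides the shell and the picture viewer there is one more tool, called as name(argument=value, ...), one argument or row to a line, values as JSON. carry_out: Moves the arm, as the interface text tells. Its arguments: {"type":"object","properties":{"deltas":{"type":"array"},"grip":{"type":"number"},"grip_force":{"type":"number"}},"required":["deltas"]}

```bash
ls; mkdir -p pics; cat > h.py <<'E'
import numpy as np, cv2
from scipy.spatial.transform import Rotation as R
from plant import ctrl
def ray(cam,uv):
    m=ctrl.camera_model(cam);K=np.array(m["intrinsics"]);T=np.array(m["extrinsics"])
    d=np.array([(uv[0]-K[0,2])/K[0,0],(uv[1]-K[1,2])/K[1,1]]);s=d.copy()
    for _ in range(20): s=d/(1+m["k1"]*(s@s))
    return np.array([s[0],s[1],1.]),T
def at_z(cam,uv,z):
    r,T=ray(cam,uv);Ri=T[:3,:3].T;o=-Ri@T[:3,3];w=Ri@r
    return o+w*(z-o[2])/w[2]
def at_d(cam,uv,d):
    r,T=ray(cam,uv);return T[:3,:3].T@(r*d-T[:3,3])
def cloud(cam,dep):
    m=ctrl.camera_model(cam);K=np.array(m["intrinsics"]);T=np.array(m["extrinsics"])
    v,u=np.mgrid[0:dep.shape[0],0:dep.shape[1]]
    x=(u-K[0,2])/K[0,0];y=(v-K[1,2])/K[1,1];a,b=x.copy(),y.copy()
    for _ in range(15):
        f=1+m["k1"]*(a*a+b*b);a=x/f;b=y/f
    P=np.stack([a*dep,b*dep,dep],-1)
    W=(P-T[:3,3])@T[:3,:3]
    W[dep<=0]=np.nan
    return W
def proj(cam,p):
    m=ctrl.camera_model(cam);K=np.array(m["intrinsics"]);T=np.array(m["extrinsics"])
    c=T[:3,:3]@np.array(p)+T[:3,3];s=c[:2]/c[2];s=s*(1+m["k1"]*(s@s))
    return K[:2,:2]@s+K[:2,2]
E
cat > a.py <<'E'
from h import *
np.set_printoptions(precision=4,suppress=True)
for c in("top","side"):
    im,d=ctrl.read_camera(c);np.save(f"{c}.npy",d);np.save(f"{c}_im.npy",im)
    cv2.imwrite(f"pics/{c}0.png",cv2.resize(im[:,:,::-1],(784,588)))
    T=np.array(ctrl.camera_model(c)["extrinsics"]);print(c,"cam at",-T[:3,:3].T@T[:3,3])
    for q in("gourd","jig","lever","knob","pad","pad_face","guard","bee_gourd","purple_bottle","pear_gourd"):
        for r in ctrl.find_in(c,q)[:4]:
            uv=r["uv"];dd=d[int(uv[1]),int(uv[0])]
            print(c,q,round(r["score"],2),np.round(uv,1),at_d(c,uv,dd))
s=ctrl.get_state();print(s)
E
python3 a.py
```

```text
pics
top cam at [0.297  0.1071 1.3503]
top gourd 0.79 [131.4 230.2] [0.4876 0.4984 0.0362]
top gourd 0.67 [186.4 276.7] [0.378  0.3566 0.0445]
top gourd 0.55 [175.8 237.6] [0.4716 0.3885 0.0421]
top gourd 0.55 [216.1 238.2] [0.4729 0.2912 0.0411]
top jig 0.59 [279.5 193.1] [0.5722 0.139  0.1168]
top pad 0.58 [257.4 192.2] [0.5869 0.1946 0.0544]
top pad 0.53 [291.3 183.9] [0.5949 0.1123 0.1164]
top guard 0.86 [293.3 181.1] [0.6004 0.1078 0.122 ]
top bee_gourd 0.7 [448.1 237.2] [ 0.4877 -0.2608  0.0651]
top purple_bottle 0.77 [419.1 186. ] [ 0.606  -0.1909  0.0821]
top pear_gourd 0.68 [172.6 172.2] [0.6353 0.4077 0.0383]
side cam at [ 0.1563 -0.7261  0.7007]
side gourd 0.73 [226.1 162.3] [0.4842 0.4759 0.0273]
side gourd 0.57 [205.2 185.8] [0.378  0.3453 0.0372]
side gourd 0.54 [232.2 174.4] [0.4729 0.3757 0.037 ]
side gourd 0.51 [239.  193.9] [0.4599 0.2761 0.0272]
side jig 0.66 [307.  213.2] [0.5931 0.0993 0.0335]
side jig 0.61 [304.7 209.4] [0.5915 0.1103 0.0395]
side lever 0.64 [306.1 214.5] [0.5861 0.091  0.0367]
side knob 0.63 [304.  212.8] [0.5844 0.1002 0.0368]
side guard 0.59 [308.9 184.6] [0.601  0.109  0.1169]
side bee_gourd 0.96 [342.9 325.5] [ 0.471  -0.2926  0.064 ]
side bee_gourd 0.47 [279.  165.5] [0.637  0.3888 0.0235]
side purple_bottle 0.64 [376.4 275.7] [ 0.6037 -0.2076  0.066 ]
side purple_bottle 0.36 [303.6 213.6] [0.5823 0.0983 0.036 ]
side pear_gourd 0.52 [278.7 162.6] [0.6384 0.3941 0.0314]
{'time': 1.1, 'qpos': array([ 0.968 ,  0.2863,  1.5767, -0.    ,  1.2786, -0.15  ]), 'dq': array([-0.0009,  0.0015, -0.0016,  0.0001, -0.0001,  0.0013]), 'joint_efforts': array([  0.0007, -40.5972, -29.2942,  -0.0001,   0.0006,  -0.    ]), 'eef_pos': array([0.2953, 0.607 , 0.2031]), 'tcp_rot': array([ 0.2245,  0.9745, -0.    , -0.    ]), 'contact_force': array([-0.4717,  0.0018, -0.1874]), 'wrist_torque': array([-0.0652,  0.0301, -0.0126]), 'finger_force': 0.0, 'opening': 0.9974117980089872}
```

```bash
python3 - <<'E'
from h import *
im=np.load("top_im.npy");cv2.imwrite("pics/top_c.png",cv2.resize(im[140:310,110:330,::-1],None,fx=3.5,fy=3.5,interpolation=cv2.INTER_CUBIC))
E
```

```text
(no output)
```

View pics/top_c.png

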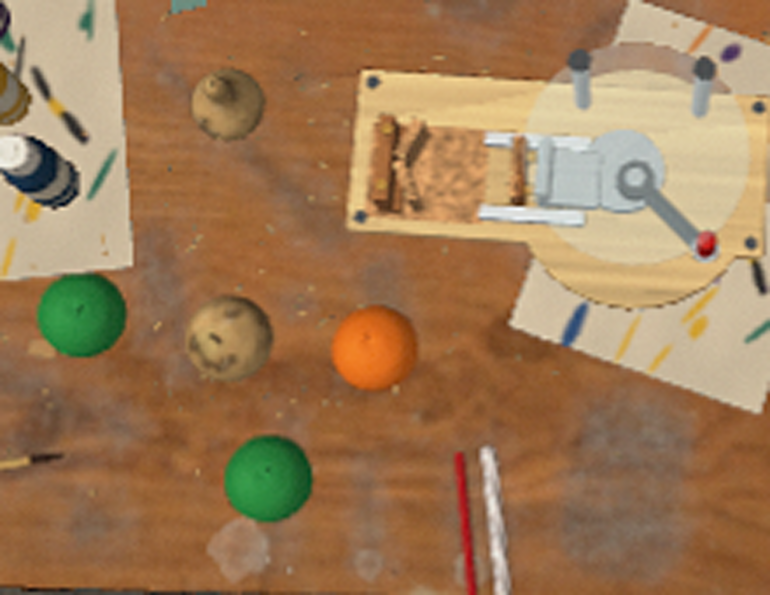

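View pics/side0.png

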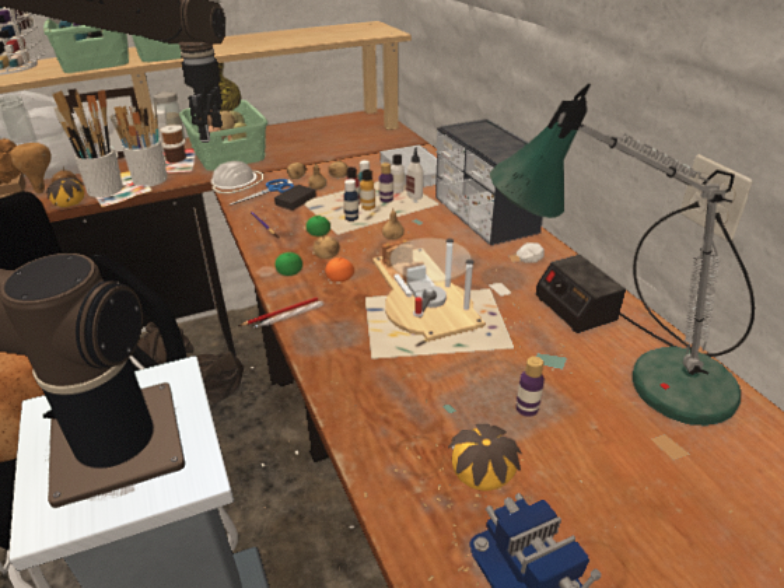

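The crop shows the gourd meant at crop (229,338), which is full-frame (175,237). It is the only round brown one with a short stem; the green ones at (131,230) and (186,277) and the orange one at (216,238) are look-alikes, and the pear gourd at (173,172) is a bystander. The jig's pivot is at crop (634,180) and the knob at (706,243), to the right of the pivot. The stop is at crop (385,165) and the pad at (517,170). Next I measure the poses.

```bash
cat > m.py <<'E'
from h import *
np.set_printoptions(precision=4,suppress=True)
C={c:cloud(c,np.load(c+".npy")) for c in("top","side")};I={c:np.load(c+"_im.npy") for c in C}
W=C["top"]
def sel(c,x,y,z):
    P=C[c];return (P[...,0]>x[0])&(P[...,0]<x[1])&(P[...,1]>y[0])&(P[...,1]<y[1])&(P[...,2]>z[0])&(P[...,2]<z[1])
for c in C:
    t=sel(c,(.45,.7),(.25,.35),(-.02,.02)); print(c,"table z",np.nanmedian(C[c][t][:,2]),C[c][t][:,2].std())
# guard
for c in C:
    g=sel(c,(.48,.72),(-.02,.22),(.108,.128)); u8=g.astype(np.uint8)
    G=C[c][g];(cx,cy),r=cv2.minEnclosingCircle(G[:,:2].astype(np.float32));print(c,"guard n",g.sum(),G.mean(0),(cx,cy),r)
# gourd
for c in C:
    g=sel(c,(.43,.515),(.345,.435),(.012,.06));G=C[c][g];print(c,"gourd",g.sum(),G.mean(0),G[:,2].max(),G.min(0),G.max(0))
    A=np.c_[2*G[:,:2],np.ones(len(G))]
    from scipy.optimize import least_squares
    f=lambda p:np.sqrt(((G[:,0]-p[0])/.03)**2+((G[:,1]-p[1])/.03)**2+((G[:,2]-.0205)/.0205)**2)-1
    s=least_squares(f,[G[:,0].mean(),G[:,1].mean()],loss="soft_l1",f_scale=.05);print("  fit",s.x,s.cost)
# board edges: wood colour at z~12mm
b=sel("top",(.48,.70),(-.06,.29),(.007,.017));B=W[b]
print("board",b.sum(),B.min(0),B.max(0))
def edge(rows,axis,fn):
    P=[]
    for lo in rows:
        s=B[(B[:,1-axis]>lo)&(B[:,1-axis]<lo+.004)]
        if len(s)>3:P.append([lo+.002,fn(s[:,axis])])
    P=np.array(P);k=np.polyfit(P[:,0],P[:,1],1);r=P[:,1]-np.polyval(k,P[:,0]);q=abs(r)<.003
    k=np.polyfit(P[q,0],P[q,1],1);return k,q.sum(),len(P)
print("far edge x(y)",edge(np.arange(.14,.26,.004),0,np.max));print("near edge x(y)",edge(np.arange(.2,.26,.004),0,np.min))
print("left edge y(x)",edge(np.arange(.545,.64,.004),1,np.max))
# red knob
for c in C:
    im=I[c].astype(int);m=(im[...,0]>130)&(im[...,1]<80)&(im[...,2]<80)&(C[c][...,0]>.45)&(C[c][...,0]<.65)&(C[c][...,1]>0)&(C[c][...,1]<.2)
    v,u=np.nonzero(m);print(c,"knob px",u.mean(),v.mean(),len(u),"top z=.072:",at_z(c,(u.mean(),v.mean()),.072 if c=="top" else .057),C[c][m].mean(0))
for name,y in(("stop",(.22,.27)),("pad",(.17,.21))):
    for c in C:
        s=sel(c,(.53,.65),y,(.045,.062));P=C[c][s];print(name,c,len(P),P.min(0) if len(P) else"",P.max(0) if len(P) else"",P.mean(0) if len(P) else "")
E
python3 m.py
python3 - <<'E'
from h import *
im=np.load("top_im.npy");cv2.imwrite("pics/jig_c.png",cv2.resize(im[150:232,205:335,::-1],None,fx=6,fy=6,interpolation=cv2.INTER_CUBIC))
E
```

```text
top table z 0.0027848482142670003 0.006212696385757705
side table z 0.0024078911015578777 0.005614279460369258
top guard n 3269 [0.596  0.1115 0.1191] (0.5984545946121216, 0.11063524335622787) 0.0783403217792511
side guard n 1476 [0.5949 0.1059 0.1198] (0.5995904207229614, 0.1114431619644165) 0.07997599989175797
top gourd 482 [0.4761 0.3925 0.035 ] 0.05104618507495196 [0.4481 0.3656 0.0156] [0.5084 0.4235 0.051 ]
  fit [0.478  0.3959] 1.3647235038470271
side gourd 220 [0.4742 0.3796 0.0299] 0.045579657873268196 [0.4472 0.3586 0.0125] [0.5052 0.4086 0.0456]
  fit [0.4787 0.3943] 0.40945235867811686
board 2385 [ 0.4808 -0.0586  0.007 ] [0.6983 0.29   0.017 ]
far edge x(y) (array([1.4926, 0.3373]), np.int64(1), 30)
near edge x(y) (array([1.1639, 0.2677]), np.int64(1), 15)
left edge y(x) (array([0.1233, 0.1947]), np.int64(5), 24)
top knob px 313.72727272727275 212.54545454545453 11 top z=.072: [0.5369 0.057  0.072 ] [0.5353 0.0571 0.0781]
side knob px 285.0869565217391 217.5 46 top z=.072: [0.5178 0.0765 0.057 ] [0.5246 0.097  0.0413]
stop top 42 [0.5727 0.2605 0.0454] [0.6327 0.27   0.0616] [0.6043 0.2665 0.0552]
stop side 19 [0.5732 0.2623 0.0454] [0.5885 0.27   0.0592] [0.5796 0.2667 0.0529]
pad top 66 [0.5771 0.1903 0.0504] [0.6226 0.1984 0.0618] [0.5974 0.1943 0.0576]
pad side 0   m.py:29: RankWarning: Polyfit may be poorly conditioned
  k=np.polyfit(P[q,0],P[q,1],1);return k,q.sum(),len(P)
m.py:29: RankWarning: Polyfit may be poorly conditioned
  k=np.polyfit(P[q,0],P[q,1],1);return k,q.sum(),len(P)
```

View pics/jig_c.png

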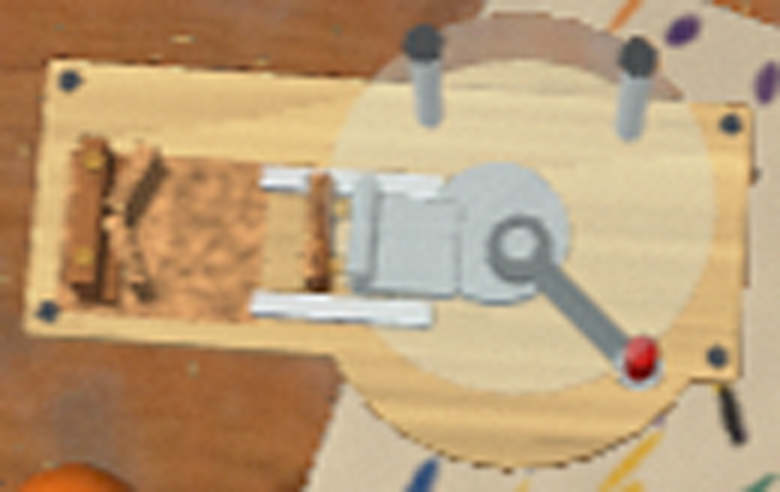

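The crop shows these features:
- Board corners at (48,62), (750,106), (738,380) and (25,332).
- Pillar caps at (423,44) and (637,56).
- Pivot ring at (519,243), knob top at (640,352), pad face edge at about (311,235).
- V bottom at about (112,212), with arm tips at (150,152) and (145,298).

```bash
cat > n.py <<'E'
from h import *
np.set_printoptions(precision=4,suppress=True)
def P(x,y,z): return at_z("top",((x+.5)/6-.5+205,(y+.5)/6-.5+150),z)
tl,tr,br,bl=[P(*p,.012)[:2] for p in((48,62),(750,106),(738,380),(25,332))]
print("corners",tl,tr,br,bl,"w",np.linalg.norm(tl-bl),np.linalg.norm(tr-br),"l",np.linalg.norm(tl-tr),np.linalg.norm(bl-br))
d=(tl-tr)+(bl-br);yaw=np.arctan2(-d[0],d[1]);e=(tl-bl)+(tr-br);yaw2=np.arctan2(e[1],e[0]);print("yaw",yaw,yaw2)
a,b=P(423,44,.12)[:2],P(637,56,.12)[:2];print("pillars",a,b,np.linalg.norm(a-b),"yaw",np.arctan2(-(a-b)[0],(a-b)[1]))
ym=(2*yaw+yaw2)/3;X=np.array([np.cos(ym),np.sin(ym)]);Y=np.array([-X[1],X[0]])
mid=(tl+tr+bl+br)/4
print("board mid",mid,"pivot from pillars",(a+b)/2-.06*X)
for z in(.04,.045,.05):print("ring",z,P(519,243,z))
piv=np.array([.5985,.1108])
def J(p): q=p[:2]-piv;return np.array([q@X,q@Y])
print("in jig: corners",[J(c) for c in(tl,tr,br,bl)],"mid",J(mid),"ring",J(P(519,243,.045)))
k=J(P(640,350,.072));print("knob",k,np.hypot(*k),"theta",np.arctan2(k[1],-k[0]))
print("pad face",J(P(306,235,.057)),"V tips",J(P(152,152,.055)),J(P(143,298,.055)),"V bottom",J(P(112,212,.055)))
W=cloud("top",np.load("top.npy"));m=(W[...,2]>.04)&(W[...,2]<.07)&(abs(W[...,0]-.6)<.05)&(W[...,1]>.16)&(W[...,1]<.32)
Q=np.array([[*J(p),p[2]] for p in W[m]])
for x0 in np.arange(-.04,.04,.01):
    q=Q[(Q[:,0]>x0)&(Q[:,0]<x0+.01)];print(round(x0,3),"y:",np.sort(np.round(q[:,1]*1000)).astype(int))
E
python3 n.py
```

```text
corners [0.6771 0.3145] [0.666  0.0169] [0.5482 0.0201] [0.5603 0.3181] w 0.11684919689246986 0.11786312413496239 l 0.297756658122282 0.29822338016506594
yaw -0.03909436091155146 -0.02877160069466268
pillars [0.6578 0.152 ] [0.6552 0.0685] 0.08353866221992393 yaw -0.03147484256774838
board mid [0.6129 0.1674] pivot from pillars [0.5965 0.1124]
ring 0.04 [0.5977 0.1127 0.04  ]
ring 0.045 [0.5966 0.1127 0.045 ]
ring 0.05 [0.5954 0.1127 0.05  ]
in jig: corners [array([0.0713, 0.2064]), array([ 0.0708, -0.0914]), array([-0.0471, -0.0924]), array([-0.0455,  0.2058])] mid [0.0124 0.0571] ring [-0.002   0.0018]
knob [-0.0488 -0.0494] 0.06941104726190873 theta -0.7918097095456761
pad face [-0.0069  0.0882] V tips [0.0242 0.1536] [-0.0367  0.1523] V bottom [-0.0019  0.1678]
-0.04 y: [152 154 156 158 172 172 173 174 174 176 176 178 179 180 181 181]
-0.03 y: [ 79  79  79  81  81  82  83  84  84  86  86  87 151 152 154 154 155 157
 157 157 157 158 159 159 159 161 162 171 171 171 171 171 172 173 174 174
 174 175 176 177 178 178 179 179 180 180 181 181]
-0.02 y: [ 78  78  79  79  79  79  81  82  8
[... 353 characters left out ...]
171 172 173 173
 173 174 175 175 176 178 178 178 180 180 180 181 183]
0.0 y: [ 80  80  81  83  84  84  85  85  86  88  88 158 158 160 160 161 161 161
 161 162 162 162 163 164 164 164 164 164 166 166 166 167 168 169 170 171
 171 171 171 172 174 174 174 175 175 176 176 177 179 179 179 179 179 181
 181 181]
0.01 y: [ 81  81  82  83  84  84  84  84  86  86  86  87  87 153 154 154 155 155
 156 156 157 157 158 158 159 160 160 160 162 162 165 170 171 171 171 171
 171 172 172 172 174 174 174 174 177 177 177 177 179 179 180 180 182 182
 182 182 182]
0.02 y: [ 82 151 152 152 152 153 153 154 155 155 156 156 158 158 159 160 170 171
 171 171 173 173 173 175 175 176 176 178 178 178 180 181 181]
0.03 y: []
```

```bash
cat > g.py <<'E'
from h import *
np.set_printoptions(precision=4,suppress=True)
PIV=np.array([.596,.112]);YAW=-.034
JX=np.array([np.cos(YAW),np.sin(YAW)]);JY=np.array([-JX[1],JX[0]])
def jig(x,y,z): p=PIV+x*JX+y*JY;return np.array([*p,z])
def Rdown(psi): # tool y at heading psi, z down
    y=np.array([np.cos(psi),np.sin(psi),0]);z=np.array([0,0,-1.]);return np.c_[np.cross(y,z),y,z]
def Rlev(th,tilt,back=0.):  # tool leans in from outside, y tangential (against motion)
    u=np.r_[-JX*np.cos(th)+JY*np.sin(th),0]; t=np.r_[JX*np.sin(th)+JY*np.cos(th),0]
    z=-u*np.sin(tilt)-np.array([0,0,1])*np.cos(tilt); y=-t
    return np.c_[np.cross(y,z),y,z],u,t
def delta(p,Rt,verbose=True):
    s=ctrl.get_state();R0=R.from_quat(s["tcp_rot"]).as_matrix();p0=s["eef_pos"]
    d=R0.T@(np.array(p)-p0);w=R.from_matrix(R0.T@Rt).as_rotvec()
    print("shift",d,"turn",w,"| dist",np.linalg.norm(d),"ang",np.linalg.norm(w));return d,w
def st():
    s=ctrl.get_state();print("t",round(s["time"],2),"q",s["qpos"],"p",s["eef_pos"],"F",s["contact_force"],"open",round(s["opening"],3),"ff",s["finger_force"])
E
python3 - <<'E'
from g import *
st();delta([.478,.395,.10],Rdown(np.radians(50)))
E
```

```text
t 1.1 q [ 0.968   0.2863  1.5767 -0.      1.2786 -0.15  ] p [0.2953 0.607  0.2031] F [-0.4717  0.0018 -0.1874] open 0.997 ff 0.0
shift [-0.257  -0.1106  0.1031] turn [-0.0001  0.      0.2453] | dist 0.2982389295031113 ang 0.24528976850946427
```

carry_out(
  deltas=[-0.051,-0.022,0.021,0,0,0.049,-0.102,-0.044,0.042,0,0,0.098,-0.153,-0.066,0.063,0,0,0.147,-0.205,-0.088,0.084,0,0,0.196,-0.257,-0.111,0.103,0,0,0.245],
  grip=100,
)

```text
time: 1.72
eef_pos: [0.4788, 0.3933, 0.0997]
tcp_rot: [0.343, 0.94, 0.0, 0.0]
contact_force: [-0.1, 0.6, 0.2]
opening: 0.999
finger_force: 0.0
```

```bash
python3 - <<'E'
from g import *
st();delta([.478,.395,.003],Rdown(np.radians(50)))
im,d=ctrl.read_camera("side");cv2.imwrite("pics/s1.png",cv2.resize(im[110:230,150:310,::-1],None,fx=4,fy=4,interpolation=cv2.INTER_CUBIC))
E
```

```text
t 1.73 q [ 0.5241  0.2682  1.798   0.      1.0748 -0.3474] p [0.4788 0.3933 0.0997] F [-0.0532  0.5774  0.2479] open 0.999 ff 0.0
shift [0.0017 0.0007 0.0967] turn [ 0.0005  0.0002 -0.0011] | dist 0.09667487727267678 ang 0.001222711955111489
```

carry_out(
  deltas=[0,0,0.03,0,0,0,0,0,0.06,0,0,0,0,0,0.08,0,0,0,0,0,0.096,0,0,0,0,0,0.097,0,0,0],
)

```text
time: 2.4
eef_pos: [0.477, 0.3945, 0.0019]
tcp_rot: [0.342, 0.94, -0.001, -0.001]
contact_force: [-0.1, 0.2, -0.5]
opening: 0.997
finger_force: 0.0
```

carry_out(
  deltas=[0,0,0,0,0,0,0,0,0,0,0,0,0,0,0,0,0,0,0,0,0,0,0,0,0,0,0,0,0,0],
  grip=55,
  grip_force=20,
)

```text
time: 3.02
eef_pos: [0.4779, 0.3948, 0.0033]
tcp_rot: [0.342, 0.94, 0.0, 0.0]
contact_force: [0.2, -0.3, -1.2]
opening: 0.55
finger_force: 0.0
```

carry_out(
  deltas=[0,0,0,0,0,0,0,0,0,0,0,0,0,0,0,0,0,0],
)

```text
time: 3.4
eef_pos: [0.4778, 0.3947, 0.0031]
tcp_rot: [0.342, 0.94, -0.0, -0.0]
contact_force: [0.1, 0.1, 1.0]
opening: 0.551
finger_force: 0.0
```

```bash
python3 - <<'E'
from g import *
st();im,d=ctrl.read_camera("side");im2,d2=ctrl.read_camera("top")
a=cv2.resize(im[130:210,180:270,::-1],None,fx=4.4,fy=4.4,interpolation=cv2.INTER_CUBIC);b=cv2.resize(im2[190:270,130:220,::-1],None,fx=4.4,fy=4.4,interpolation=cv2.INTER_CUBIC)
cv2.imwrite("pics/s2.png",np.hstack([a,b]))
E
```

```text
t 3.4 q [ 0.5269  0.3995  1.8325 -0.      0.9096 -0.346 ] p [0.4778 0.3947 0.0031] F [0.1429 0.1213 0.9644] open 0.551 ff 0.0
```

View pics/s2.png

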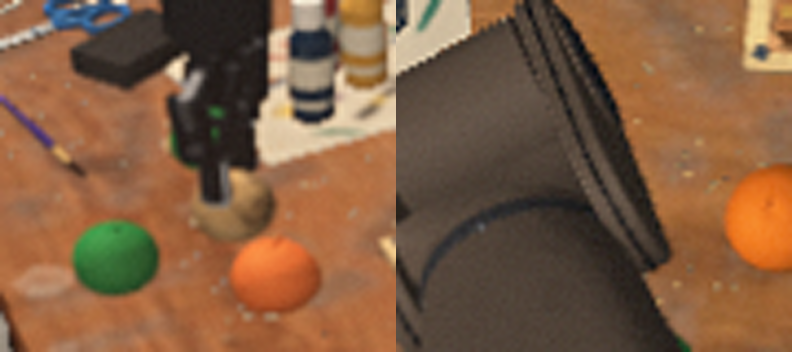

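The picture shows the fingers straddling the gourd at (235,205) without pressing on it. The opening doesn't scale linearly with width, so I close further.

carry_out(
  deltas=[0,0,0,0,0,0,0,0,0,0,0,0,0,0,0,0,0,0,0,0,0,0,0,0],
  grip=10,
  grip_force=20,
)

```text
time: 4.0
eef_pos: [0.4788, 0.395, 0.0065]
tcp_rot: [0.342, 0.94, -0.0, 0.001]
contact_force: [-4.2, -4.6, 12.9]
opening: 0.429
finger_force: 17.4
```

carry_out(
  deltas=[0,0,-0.002,0,0,0,0,0,-0.004,0,0,0,0,0,-0.006,0,0,0,0,0,-0.006,0,0,0],
)

```text
time: 4.5
eef_pos: [0.4791, 0.3949, 0.0126]
tcp_rot: [0.342, 0.94, 0.0, 0.001]
contact_force: [-4.3, -4.2, 13.8]
opening: 0.102
finger_force: 7.0
```

```bash
python3 - <<'E'
from g import *
st();im,d=ctrl.read_camera("side")
print(ctrl.get_state()["wrist_torque"])
cv2.imwrite("pics/s3.png",cv2.resize(im[140:200,190:270,::-1],None,fx=8,fy=8,interpolation=cv2.INTER_CUBIC))
E
```

```text
t 4.5 q [ 0.5267  0.3867  1.8287 -0.0016  0.9251 -0.346 ] p [0.4791 0.3949 0.0126] F [-4.2787 -4.1808 13.8225] open 0.102 ff 7.015619268822775
[-0.7829  0.6     0.0029]
```

View pics/s3.png

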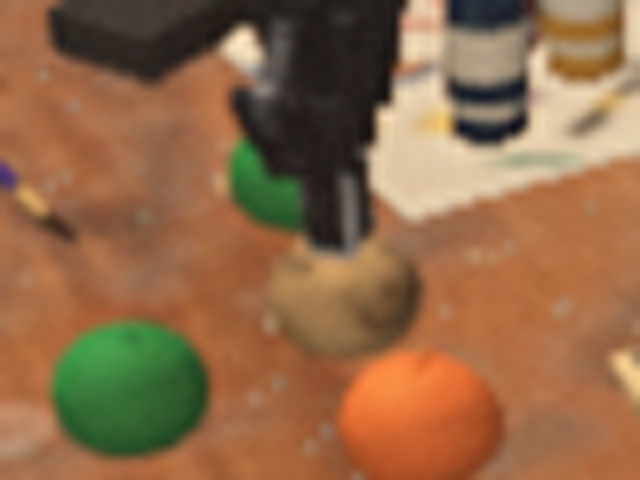

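```bash
python3 - <<'E'
from g import *
im,d=ctrl.read_camera("side");C=cloud("side",d)
def crop(uv): return (np.array(uv)-[190,140])*8
for n,p in dict(gourd=(.478,.395,.02),tcp=(.479,.395,.0126)).items(): print(n,crop(proj("side",p)))
for c in((340,235),(340,220),(340,200),(320,230),(355,230),(345,290),(345,310),(380,270),(300,290),(400,300),(345,262),(345,345)):
    u,v=190+c[0]/8,140+c[1]/8;print(c,C[int(round(v)),int(round(u))])
g=(abs(C[...,0]-.478)<.06)&(C[...,1]>.33)&(C[...,1]<.45)&(C[...,2]>.01)&(C[...,2]<.06)
s=im.astype(int);br=g&(s[...,0]>110)&(s[...,0]-s[...,2]<110)&(s[...,1]>80);G=C[br]
print(len(G),G.min(0),G.max(0))
from scipy.optimize import least_squares
f=lambda p:np.sqrt(((G[:,0]-p[0])/.03)**2+((G[:,1]-p[1])/.03)**2+((G[:,2]-p[2])/.0205)**2)-1
r=least_squares(f,[.478,.395,.02],loss="soft_l1",f_scale=.05);print("gourd fit",r.x,r.cost)
E
```

```text
gourd [337.6347 287.2596]
tcp [341.3705 302.8045]
(340, 235) [0.4751 0.3807 0.0532]
(340, 220) [0.4751 0.3797 0.0572]
(340, 200) [0.4768 0.3832 0.0656]
(320, 230) [0.4685 0.3798 0.0552]
(355, 230) [0.4821 0.3829 0.0503]
(345, 290) [0.474  0.3723 0.0328]
(345, 310) [0.4727 0.3706 0.0232]
(380, 270) [0.4923 0.3779 0.0325]
(300, 290) [0.461  0.383  0.0303]
(400, 300) [0.495  0.3684 0.0225]
(345, 262) [0.4758 0.3759 0.0412]
(345, 345) [0.4725 0.3734 0.0071]
177 [0.4478 0.3636 0.0103] [0.5052 0.4063 0.0533]
gourd fit [0.4789 0.3946 0.0222] 0.4080261730867175
```

```bash
python3 - <<'E'
from g import *
for c in("side","top"):
    C=cloud(c,np.load(c+".npy"));m=(np.hypot(C[...,0]-.295,C[...,1]-.607)<.08)&(C[...,2]>.08)&(C[...,2]<.5)
    P=C[m];o=np.argsort(P[:,2]);print(c,len(P),P[o[:12]])
print(cv2.__version__)
E
```

```text
side 1822 [[0.277  0.5627 0.2448]
 [0.2739 0.5612 0.2458]
 [0.2794 0.5573 0.2462]
 [0.2682 0.5629 0.2463]
 [0.2708 0.5595 0.247 ]
 [0.3219 0.6429 0.2471]
 [0.2693 0.5693 0.2471]
 [0.3158 0.6449 0.2474]
 [0.3068 0.6484 0.2478]
 [0.2775 0.5625 0.248 ]
 [0.3186 0.6414 0.2481]
 [0.2829 0.5574 0.2487]]
top 665 [[0.2807 0.5599 0.2481]
 [0.2788 0.5582 0.2516]
 [0.2788 0.5595 0.2531]
 [0.2845 0.5636 0.2541]
 [0.277  0.5567 0.2549]
 [0.2827 0.559  0.2555]
 [0.2808 0.5584 0.2563]
 [0.2789 0.5595 0.2577]
 [0.2808 0.5596 0.2581]
 [0.2752 0.5531 0.2584]
 [0.277  0.5566 0.2597]
 [0.2827 0.5589 0.2604]]
4.12.0
```

carry_out(
  deltas=[0,0,-0.02,0,0,0,0,0,-0.04,0,0,0,0,0,-0.06,0,0,0,0,0,-0.06,0,0,0,0,0,-0.06,0,0,0],
  grip=100,
)

```text
time: 5.22
eef_pos: [0.4775, 0.3946, 0.0688]
tcp_rot: [0.342, 0.94, -0.0, -0.0]
contact_force: [-0.0, -0.5, 0.8]
opening: 1.001
finger_force: 0.0
```

```bash
python3 - <<'E'
from g import *
st();im,d=ctrl.read_camera("side");C=cloud("side",d)
m=(np.hypot(C[...,0]-.478,C[...,1]-.395)<.075)&(C[...,2]>.055)&(C[...,2]<.2);P=C[m];o=np.argsort(P[:,2]);print(P[o[:25]])
cv2.imwrite("pics/s4.png",cv2.resize(im[100:220,160:320,::-1],None,fx=5,fy=5,interpolation=cv2.INTER_CUBIC))
E
```

```text
t 5.22 q [ 0.527   0.3065  1.8133  0.      1.0224 -0.346 ] p [0.4775 0.3946 0.0688] F [-0.0444 -0.4707  0.8286] open 1.001 ff 0.0
[[0.5001 0.4333 0.1099]
 [0.503  0.4319 0.1099]
 [0.4489 0.3544 0.1102]
 [0.4424 0.363  0.1109]
 [0.4431 0.3554 0.1111]
 [0.5136 0.4241 0.1112]
 [0.4457 0.3538 0.1112]
 [0.4511 0.3513 0.1113]
 [0.4448 0.3607 0.1114]
 [0.5048 0.4274 0.1116]
 [0.5069 0.4236 0.1128]
 [0.5095 0.4213 0.1133]
 [0.4385 0.3596 0.1134]
 [0.4492 0.3545 0.1134]
 [0.4517 0.3525 0.1139]
 [0.5055 0.4289 0.1142]
 [0.4994 0.43   0.115 ]
 [0.5022 0.4284 0.1151]
 [0.4964 0.4307 0.1153]
 [0.4367 0.3634 0.1153]
 [0.4535 0.3479 0.1157]
 [0.5131 0.4218 0.1158]
 [0.4552 0.3531 0.1161]
 [0.5071 0.4235 0.1163]
 [0.5098 0.4216 0.1165]]
```

View pics/s4.png

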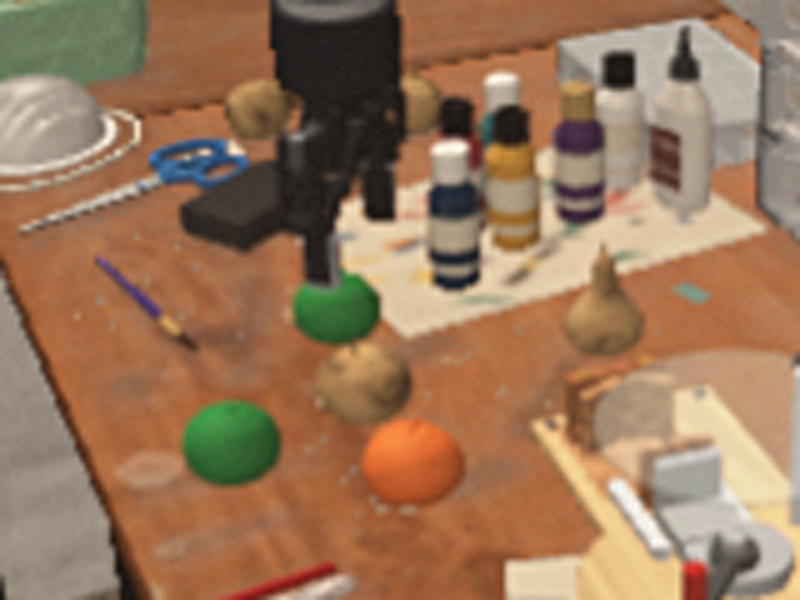

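The picture confirms that with the gripper open the fingertips sit about 41 mm above the reported TCP, at z≈0.110 against 0.069. They were therefore only on top of the gourd, which hasn't moved and is still at crop (363,383). I compensate and go deeper.

carry_out(
  deltas=[0,0,0.03,0,0,0,0,0,0.06,0,0,0,0,0,0.08,0,0,0,0,0,0.09,0,0,0,0,0,0.097,0,0,0],
)

```text
time: 5.9
eef_pos: [0.478, 0.3949, -0.0281]
tcp_rot: [0.342, 0.94, 0.0, 0.0]
contact_force: [-1.1, 0.3, -0.1]
opening: 1.001
finger_force: 0.0
```

carry_out(
  deltas=[0,0,0,0,0,0,0,0,0,0,0,0,0,0,0,0,0,0,0,0,0,0,0,0,0,0,0,0,0,0],
  grip=50,
  grip_force=20,
)

```text
time: 6.52
eef_pos: [0.4788, 0.3953, -0.0266]
tcp_rot: [0.342, 0.94, 0.001, 0.001]
contact_force: [0.7, 0.6, 5.0]
opening: 0.668
finger_force: 21.8
```

carry_out(
  deltas=[0,0,-0.01,0,0,0,0,0,-0.03,0,0,0,0,0,-0.06,0,0,0,0,0,-0.09,0,0,0,0,0,-0.11,0,0,0],
)

```text
time: 7.15
eef_pos: [0.4784, 0.3951, 0.0848]
tcp_rot: [0.342, 0.94, 0.001, 0.001]
contact_force: [-0.3, 0.8, 0.0]
opening: 0.67
finger_force: 21.6
```

```bash
python3 - <<'E'
from g import *
st();im,d=ctrl.read_camera("side");C=cloud("side",d);s=im.astype(int)
m=(np.hypot(C[...,0]-.479,C[...,1]-.395)<.05)&(C[...,2]>.06)&(C[...,2]<.17)&(s[...,0]>110)&(s[...,0]-s[...,2]>20);P=C[m]
print(len(P),P.min(0),P.max(0),P.mean(0))
np.save("held.npy",P)
delta(jig(-.001,.128,.09),Rdown(YAW))
E
```

```text
t 7.15 q [ 0.527   0.2866  1.8053 -0.      1.047  -0.346 ] p [0.4784 0.3951 0.0848] F [-0.3231  0.8108  0.0332] open 0.67 ff 21.64146987721324
112 [0.4451 0.3614 0.113 ] [0.5021 0.4031 0.1543] [0.4779 0.3768 0.1385]
shift [-0.1919 -0.0428 -0.0024] turn [ 0.0068 -0.0008  0.9072] | dist 0.19663855820214285 ang 0.9072165812671878
```

carry_out(
  deltas=[-0.03,-0.007,0,0,0,0.18,-0.075,-0.018,0,0,0,0.36,-0.12,-0.028,0,0,0,0.54,-0.16,-0.037,0,0,0,0.72,-0.192,-0.043,0,0.007,0,0.9],
)

```text
time: 7.82
eef_pos: [0.5975, 0.2368, 0.0815]
tcp_rot: [0.719, 0.695, -0.004, -0.002]
contact_force: [0.0, 0.5, -0.3]
opening: 0.673
finger_force: 21.6
```

carry_out(
  deltas=[0,0,0,0,0,0.007,0,0,0,0,0,0.007],
)

```text
time: 8.07
eef_pos: [0.5964, 0.2386, 0.0814]
tcp_rot: [0.719, 0.695, -0.004, -0.002]
contact_force: [-0.5, 0.2, 0.1]
opening: 0.676
finger_force: 21.6
```

```bash
python3 - <<'E'
from g import *
st();im,d=ctrl.read_camera("side");im2,d2=ctrl.read_camera("top")
a=cv2.resize(im[130:240,230:340,::-1],(400,400),interpolation=cv2.INTER_CUBIC);b=cv2.resize(im2[130:240,190:300,::-1],(400,400),interpolation=cv2.INTER_CUBIC)
cv2.imwrite("pics/s5.png",np.hstack([a,b]))
C=cloud("side",d);s=im.astype(int);p=ctrl.get_state()["eef_pos"]
m=(np.hypot(C[...,0]-p[0],C[...,1]-p[1])<.045)&(C[...,2]>.08)&(C[...,2]<.17)&(s[...,0]>100)&(s[...,0]-s[...,2]>20);P=C[m]
print(len(P),P.min(0),P.max(0),P.mean(0))
delta(jig(-.001,.128,-.012),Rdown(YAW))
E
```

```text
t 8.07 q [ 0.2233  0.3407  1.743  -0.0011  1.0661  0.2566] p [0.5964 0.2386 0.0814] F [-0.4764  0.2137  0.0615] open 0.676 ff 21.64246897213161
258 [0.5527 0.2055 0.1113] [0.6366 0.2566 0.1681] [0.5907 0.2257 0.1377]
shift [0.0011 0.0038 0.0936] turn [-0.0072  0.003   0.0021] | dist 0.09372417137524197 ang 0.008126752704346226
```

View pics/s5.png

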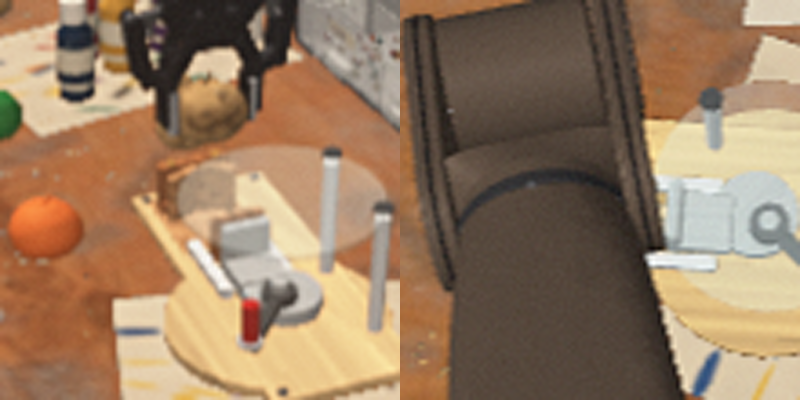

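Both views show the gourd held upright, at left-view (205,110), above the mat and between the V and the pad. I lower it.

carry_out(
  deltas=[0.001,0.004,0,-0.007,0.003,0.002,0.001,0.004,0.025,-0.007,0.003,0.002,0.001,0.004,0.05,-0.007,0.003,0.002,0.001,0.004,0.07,-0.007,0.003,0.002,0.001,0.004,0.084,-0.007,0.003,0.002],
)

```text
time: 8.8
eef_pos: [0.6003, 0.2393, -0.0031]
tcp_rot: [0.719, 0.694, -0.0, 0.0]
contact_force: [0.4, 0.3, -0.2]
opening: 0.673
finger_force: 21.6
```

carry_out(
  deltas=[0,0,0,0,0,0,0,0,0.003,0,0,0,0,0,0.005,0,0,0,0,0,0.007,0,0,0],
)

```text
time: 9.3
eef_pos: [0.6013, 0.2391, -0.0084]
tcp_rot: [0.72, 0.694, 0.001, 0.001]
contact_force: [-1.0, 0.5, 0.1]
opening: 0.675
finger_force: 21.6
```

carry_out(
  deltas=[0,-0.001,0.002,0,0,0,0,-0.001,0.002,0,0,0],
)

```text
time: 9.55
eef_pos: [0.5995, 0.239, -0.0111]
tcp_rot: [0.72, 0.694, 0.0, 0.0]
contact_force: [0.1, -1.1, -0.2]
opening: 0.672
finger_force: 21.6
```

carry_out(
  deltas=[0,0,0.002,0,0,0,0,0,0.002,0,0,0],
)

```text
time: 9.8
eef_pos: [0.6, 0.2391, -0.0129]
tcp_rot: [0.72, 0.694, 0.0, 0.0]
contact_force: [0.7, 0.3, 0.3]
opening: 0.671
finger_force: 21.7
```

carry_out(
  deltas=[0,0,0.0015,0,0,0,0,0,0.0015,0,0,0],
)

```text
time: 10.05
eef_pos: [0.6004, 0.2393, -0.0142]
tcp_rot: [0.72, 0.694, 0.001, 0.001]
contact_force: [0.7, 1.1, -0.1]
opening: 0.673
finger_force: 21.7
```

carry_out(
  deltas=[0,0,0.001,0,0,0,0,0,0.001,0,0,0],
)

```text
time: 10.3
eef_pos: [0.6005, 0.2392, -0.0146]
tcp_rot: [0.72, 0.694, 0.001, 0.001]
contact_force: [0.4, -0.1, 3.7]
opening: 0.673
finger_force: 21.9
```

Contact is at 3.7 N, so the gourd is on the mat. I open gently, then lift.

carry_out(
  deltas=[0,0,0,0,0,0,0,0,0,0,0,0,0,0,0,0,0,0],
  grip=80,
)

```text
time: 10.68
eef_pos: [0.5992, 0.2389, -0.016]
tcp_rot: [0.72, 0.694, -0.0, -0.0]
contact_force: [0.1, -0.0, 0.6]
opening: 0.804
finger_force: 0.0
```

carry_out(
  deltas=[0,0,0,0,0,0,0,0,-0.01,0,0,0,0,0,-0.03,0,0,0,0,0,-0.06,0,0,0,0,0,-0.1,0,0,0],
  grip=90,
)

```text
time: 11.3
eef_pos: [0.5995, 0.239, 0.0863]
tcp_rot: [0.72, 0.694, 0.0, 0.0]
contact_force: [-0.2, 0.7, -0.1]
opening: 0.9
finger_force: 0.0
```

carry_out(
  deltas=[0,0,-0.04,0,0,0,0.02,0.0,-0.09,0,0,0,0.06,-0.04,-0.13,0,0,0,0.1,-0.08,-0.13,0,0,0,0.13,-0.12,-0.13,0,0,0],
)

```text
time: 11.92
eef_pos: [0.4836, 0.3752, 0.2181]
tcp_rot: [0.72, 0.694, 0.003, 0.001]
contact_force: [-0.4, -0.1, -0.3]
opening: 0.903
finger_force: 0.0
```

```bash
cat > k.py <<'E'
from g import *
from scipy.optimize import least_squares
def look(tag,view=False):
    D={}
    for c in("top","side"):
        im,d=ctrl.read_camera(c);D[c]=(im,cloud(c,d))
    return D
def gourdpos(D):
    for c in D:
        im,C=D[c];s=im.astype(int);q=C[...,:2]-PIV;y=q@JY;x=q@JX
        m=(abs(x)<.04)&(y>.09)&(y<.15)&(C[...,2]>.02)&(C[...,2]<.066);G=C[m]
        f=lambda p:np.sqrt(((G[:,0]-p[0])/.03)**2+((G[:,1]-p[1])/.03)**2+((G[:,2]-.0355)/.0205)**2)-1
        if len(G)<30: print(c,"few",len(G));continue
        r=least_squares(f,[*jig(0,.13,0)[:2]],loss="soft_l1",f_scale=.05);v=r.x-PIV
        print(c,"gourd jig",v@JX,v@JY,"n",len(G),"cost",r.cost,"zmax",G[:,2].max())
def knob(D):
    for c in D:
        im,C=D[c];s=im.astype(int);a=proj(c,jig(0,0,.06));v,u=np.mgrid[0:420,0:560]
        m=(s[...,0]>120)&(s[...,1]<75)&(s[...,2]<75)&(np.hypot(u-a[0],v-a[1])<50)
        vv,uu=np.nonzero(m)
        if len(uu)==0: print(c,"no knob");continue
        w=at_z(c,(uu.mean(),vv.mean()),.068 if c=="top" else .055);q=w[:2]-PIV
        k=np.array([q@JX,q@JY]);print(c,"knob",w,"jig",k,"r",np.hypot(*k),"theta",np.arctan2(k[1],-k[0]),len(uu),"px v",vv.min(),vv.max(),"u",uu.min(),uu.max())
E
python3 - <<'E'
from k import *
st();D=look("a");gourdpos(D);knob(D)
a=cv2.resize(D["side"][0][130:240,230:340,::-1],(400,400),interpolation=cv2.INTER_CUBIC);b=cv2.resize(D["top"][0][140:250,210:320,::-1],(400,400),interpolation=cv2.INTER_CUBIC)
cv2.imwrite("pics/s6.png",np.hstack([a,b]))
E
```

```text
t 11.93 q [ 0.4943  0.1346  1.7266 -0.0001  1.2743  0.5298] p [0.4836 0.3752 0.2181] F [-0.4367 -0.0931 -0.3321] open 0.903 ff 0.0
top gourd jig -0.0004660026269561858 0.12598850985468074 n 501 cost 2.2439932525197497 zmax 0.06364818327668494
side gourd jig -0.003831196445859317 0.11357346685297194 n 39 cost 0.21712749466093464 zmax 0.053617186758175533
top knob [0.5446 0.062  0.068 ] jig [-0.0497 -0.0517] r 0.07170011241415153 theta -0.8055242791577466 14 px v 207 212 u 310 313
side knob [0.5398 0.0729 0.055 ] jig [-0.0548 -0.041 ] r 0.06846537442745604 theta -0.6421158215278859 51 px v 185 223 u 259 300
```

View pics/s6.png

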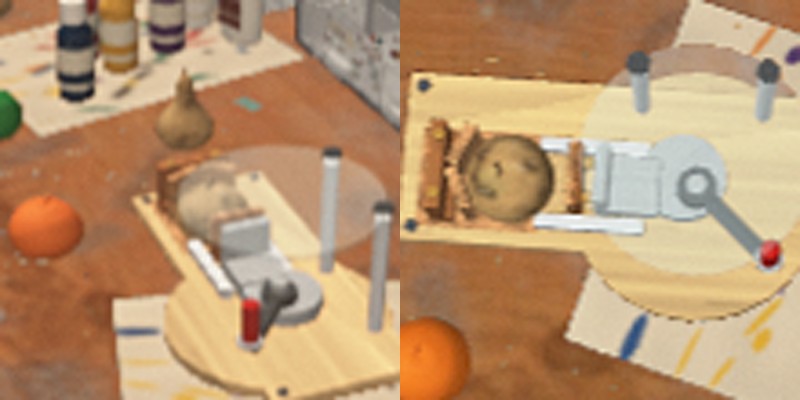

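The left view shows the gourd standing upright on the mat at (210,205), and the top view shows it at (510,178) against the V side. The red knob is at top-view (769,252), so theta ≈ -0.80. Now I move to a tilted pre-pose.

```bash
cat >> g.py <<'E'
OFF=.030
def levpose(th,tilt,back,zk=.060,past=.012,r=.070):
    Rt,u,t=Rlev(th,tilt);K=np.r_[PIV,0]+r*u+np.array([0,0,zk]);z=Rt[:,2]
    return K+z*(past-back+OFF),Rt,u,t,K
E
python3 - <<'E'
from g import *
p,Rt,u,t,K=levpose(-.8,np.radians(40),.17);print(p,K,u,t);delta(p,Rt)
p,Rt,u,t,K=levpose(-.8,np.radians(40),.09);print(p)
E
```

```text
[0.4863 0.0064 0.1581] [0.5456 0.0635 0.06  ] [-0.7207 -0.6933  0.    ] [-0.6933  0.7207  0.    ]
shift [-0.3698  0.0165  0.058 ] turn [-0.2689  0.6593  0.742 ] | dist 0.3746519111199654 ang 1.0284058111744088
[0.5233 0.0421 0.0968]
```

carry_out(
  deltas=[-0.05,0.002,0,-0.04,0.11,0.12,-0.1,0.005,0,-0.09,0.22,0.25,-0.155,0.007,0.01,-0.13,0.33,0.37,-0.21,0.01,0.02,-0.18,0.43,0.49,-0.265,0.012,0.03,-0.22,0.53,0.6],
  grip=50,
)

```text
time: 12.65
eef_pos: [0.4874, 0.1057, 0.1864]
tcp_rot: [0.861, 0.424, 0.263, -0.1]
contact_force: [1.5, 0.4, -0.2]
opening: 0.496
finger_force: 0.0
```

```bash
python3 - <<'E'
from g import *
st();p,Rt,u,t,K=levpose(-.8,np.radians(40),.17);delta(p,Rt)
E
```

```text
t 12.65 q [-0.2754 -0.3441  2.3063  0.6127  0.9898  0.0848] p [0.4874 0.1057 0.1864] F [ 1.4523  0.3878 -0.1535] open 0.496 ff 0.0
shift [-0.0831  0.0592 -0.0159] turn [-0.0389  0.1258  0.1389] | dist 0.10325642957645795 ang 0.19139828695751196
```

```bash
python3 - <<'E'
from g import *
p,Rt,u,t,K=levpose(-.8,np.radians(40),.10);print(p);delta(p,Rt)
E
```

```text
[0.5187 0.0376 0.1044]
shift [-0.0745  0.0625  0.0535] turn [-0.0389  0.1258  0.1389] | dist 0.111031122224971 ang 0.19139828695751196
```

carry_out(
  deltas=[-0.025,0.021,0.0,-0.015,0.05,0.05,-0.05,0.042,0.02,-0.03,0.09,0.1,-0.0745,0.0625,0.04,-0.039,0.126,0.139,-0.0745,0.0625,0.0535,-0.039,0.126,0.139,-0.0745,0.0625,0.0535,-0.039,0.126,0.139],
)

```text
time: 13.28
eef_pos: [0.5178, 0.0405, 0.1026]
tcp_rot: [0.872, 0.353, 0.314, -0.13]
contact_force: [-0.3, -0.2, 1.0]
opening: 0.497
finger_force: 0.0
```

```bash
python3 - <<'E'
from k import *
st();p,Rt,u,t,K=levpose(-.8,np.radians(40),.10);delta(p,Rt)
D=look("b");knob(D)
s=ctrl.get_state();p=s["eef_pos"];Rm=R.from_quat(s["tcp_rot"]).as_matrix()
for c in D:
    im,C=D[c];L=(C-p)@Rm   # tool coords
    m=(abs(L[...,0])<.03)&(abs(L[...,1])<.07)&(L[...,2]>-.12)&(L[...,2]<.03)&(C[...,2]>.05);Q=L[m]
    for sd in(-1,1):
        q=Q[Q[:,1]*sd>0];o=np.argsort(-q[:,2])[:8];print(c,sd,len(q));print(np.round(q[o]*1000,1).tolist())
for off in(0,.03,.035): print("tool-off tip px", proj("side",p-Rm[:,2]*off),"world-off",proj("side",p+np.array([0,0,off])))
im=D["side"][0];cv2.imwrite("pics/s7.png",cv2.resize(im[130:250,220:360,::-1],None,fx=5.5,fy=5,interpolation=cv2.INTER_CUBIC))
E
```

```text
t 13.28 q [-0.4656 -0.1253  2.348   0.8931  0.8882 -0.2401] p [0.5178 0.0405 0.1026] F [-0.3089 -0.2022  1.0013] open 0.497 ff 0.0
shift [ 0.0002  0.0027 -0.0023] turn [-0.0066  0.0054  0.0007] | dist 0.0035411699690075676 ang 0.008542005970906145
top knob [0.5451 0.0617 0.068 ] jig [-0.0492 -0.052 ] r 0.07158346404601781 theta -0.8128531328834553 13 px v 207 211 u 310 313
side knob [0.5472 0.0662 0.055 ] jig [-0.0472 -0.0474] r 0.06689641631075142 theta -0.7877361969010789 45 px v 203 223 u 260 300
top -1 318
[[28.8, -0.9, 13.9], [8.6, -28.0, -35.9], [10.7, -26.6, -35.9], [10.9, -23.4, -35.9], [8.8, -23.4, -38.4], [11.2, -25.4, -39.3], [7.0, -31.3, -39.3], [5.4, -29.6, -39.7]]
top 1 339
[[-1.8, 20.9, -31.5], [-2.3, 20.4, -36.2], [7.6, 20.6, -36.3], [9.6, 22.0, -36.3], [4.4, 30.8, -36.6], [10.4, 25.0, -37.1], [-9.5, 21.2, -37.2], [5.0, 20.7, -38.2]]
side -1 16
[[-5.5, -21.8, -34.2], [-3.8, -21.6, -37.0], [-9.3, -22.2, -37.8], [-10.6, -26.6, -39.0], [-10.4, -23.7, -40.6], [-2.4, -20.9, -41.2], [-7.8, -21.6, -41.9], [-6.0, -21.5, -44.3]]
side 1 143
[[-7.6, 27.4, -35.9], [-5.9, 27.6, -38.7], [-9.4, 26.7, -41.5], [-10.5, 22.1, -41.7], [-10.1, 24.6, -42.2], [-6.4, 31.1, -42.9], [-6.3, 34.0, -44.9], [-5.9, 26.7, -46.3]]
tool-off tip px [291.3348 209.8773] world-off [291.3348 209.8773]
tool-off tip px [288.5585 206.2812] world-off [291.4193 199.6874]
tool-off tip px [288.0808 205.6625] world-off [291.4336 197.9557]
```

View pics/s7.png

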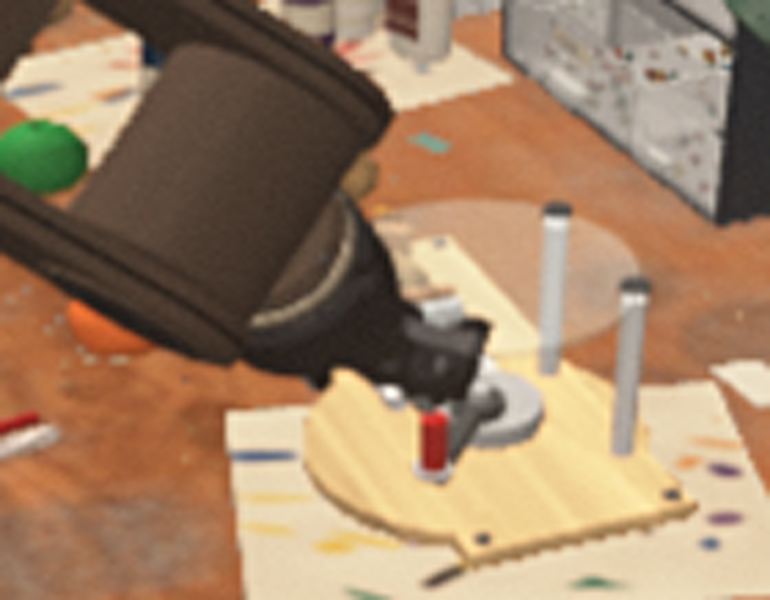

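The picture shows the tilted gripper outside the guard, with the red knob ahead of it at (433,445). In the tool frame the tips are centred at y=±21 mm and z≈-34 mm, so the 30 mm offset lies along the tool's z. I advance under the guard edge.

carry_out(
  deltas=[0,0.002,0.015,-0.006,0.005,0,0,0.002,0.03,-0.006,0.005,0,0,0.002,0.045,-0.006,0.005,0,0,0.002,0.06,-0.006,0.005,0],
)

```text
time: 13.88
eef_pos: [0.5478, 0.0663, 0.0579]
tcp_rot: [0.871, 0.353, 0.318, -0.127]
contact_force: [0.3, 0.3, 0.2]
opening: 0.499
finger_force: 0.0
```

carry_out(
  deltas=[0,0,0.01,0,0,0,0,0,0.02,0,0,0,0,0,0.03,0,0,0,0,0,0.038,0,0,0,0,0,0.038,0,0,0],
)

```text
time: 14.5
eef_pos: [0.564, 0.0827, 0.0265]
tcp_rot: [0.872, 0.351, 0.317, -0.128]
contact_force: [-0.7, -0.4, -0.2]
opening: 0.498
finger_force: 0.0
```

```bash
python3 - <<'E'
from k import *
st();p,Rt,u,t,K=levpose(-.8,np.radians(40),0);delta(p,Rt)
D=look("c");knob(D);s=ctrl.get_state();p=s["eef_pos"];Rm=R.from_quat(s["tcp_rot"]).as_matrix()
im,C=D["side"];q=im.astype(int);v,uu=np.mgrid[0:420,0:560]
m=(q[...,0]>110)&(q[...,1]<75)&(q[...,2]<75)&(v>200)&(v<230)&(uu>285)&(uu<312);print(m.sum(),uu[m].mean() if m.any() else "")
L=(C[m]-p)@Rm;print("knob in tool mm",np.round(np.nanmean(L,0)*1000,1) if len(L) else "")
print("expected knob top/bottom px side",proj("side",jig(-.0488,-.0502,.072)),proj("side",jig(-.0488,-.0502,.038)),"seen v",v[m].min() if m.any() else "",v[m].max() if m.any() else "")
E
```

```text
t 14.5 q [-0.3265  0.1337  2.2773  1.0982  0.6953 -0.3888] p [0.564  0.0827 0.0265] F [-0.7326 -0.3915 -0.2431] open 0.498 ff 0.0
shift [ 0.0011  0.001  -0.0007] turn [-0.0004  0.0007 -0.0001] | dist 0.0017112083711829905 ang 0.0007929210405067164
top knob [0.5454 0.0618 0.068 ] jig [-0.0489 -0.0519] r 0.07132500342526527 theta -0.8153979626057855 12 px v 207 211 u 310 313
side knob [0.5377 0.0541 0.055 ] jig [-0.0563 -0.0598] r 0.08210493357221381 theta -0.8160454586671954 16 px v 211 223 u 257 300
15 298.4
knob in tool mm [ -9.9   6.4 -36.7]
expected knob top/bottom px side [297.0712 212.85  ] [296.8785 223.4937] seen v 220 223
```

carry_out(
  deltas=[0,0,0,0,0,0,0,0,0,0,0,0,0,0,0,0,0,0,0,0,0,0,0,0,0,0,0,0,0,0],
  grip=5,
  grip_force=25,
)

```text
time: 15.22
eef_pos: [0.5661, 0.0798, 0.0278]
tcp_rot: [0.872, 0.35, 0.318, -0.124]
contact_force: [4.7, -3.2, -3.2]
opening: 0.151
finger_force: 26.2
```

```bash
python3 - <<'E'
from g import *
st();s=ctrl.get_state();Rm=R.from_quat(s["tcp_rot"]).as_matrix();print("F tool",Rm.T@s["contact_force"])
for th in(-.65,-.5): 
    p,Rt,u,t,K=levpose(th,np.radians(40),0);print(th,p);delta(p,Rt)
E
```

```text
t 15.22 q [-0.3286  0.1321  2.2756  1.0985  0.6901 -0.3883] p [0.5661 0.0798 0.0278] F [ 4.7211 -3.2354 -3.2453] open 0.151 ff 26.181898713111877
F tool [-1.1914  5.5795  3.2769]
-0.65 [0.5609 0.0872 0.0278]
shift [ 0.001  -0.0089  0.0007] turn [-0.0884  0.0005  0.1144] | dist 0.009024278537633433 ang 0.1445651799825198
-0.5 [0.5576 0.0927 0.0278]
shift [ 0.0021 -0.0152  0.0016] turn [-0.1848  0.0001  0.2293] | dist 0.015456606903144666 ang 0.29450581833490885
```

```bash
cat > lev.py <<'E'
import sys
from g import *
def load():
    a=np.load("cmd.npy",allow_pickle=True).item();return a["p"],a["R"]
def rows(ths,tilt=40,r=.070,zk=.060,commit=True):
    p0,R0=load();out=[]
    for th in ths:
        p,Rt,*_=levpose(th,np.radians(tilt),0,zk=zk,r=r)
        d=np.round(R0.T@(p-p0),4);w=np.round(R.from_matrix(R0.T@Rt).as_rotvec(),3);out+=[*d,*w]
    print([float(x) for x in out])
    if commit: np.save("cmd.npy",dict(p=p0+R0@d,R=R0@R.from_rotvec(w).as_matrix()))
def report():
    s=ctrl.get_state();Rm=R.from_quat(s["tcp_rot"]).as_matrix();p=s["eef_pos"]+Rm[:,2]*-(.012+OFF);q=p[:2]-PIV
    k=np.array([q@JX,q@JY]);th=np.arctan2(k[1],-k[0]);_,u,t=Rlev(th,.7);F=s["contact_force"]
    print("t",round(s["time"],2),"theta",round(th,3),"r",round(np.hypot(*k),4),"z",round(p[2],4),"drag",round(-F@t,2),"radial",round(F@u,2),"Fz",round(F[2],2),"q",s["qpos"],"open",round(s["opening"],3),"ff",round(s["finger_force"],1))
E
python3 - <<'E'
from lev import *
p,Rt,*_=levpose(-.8,np.radians(40),0);np.save("cmd.npy",dict(p=np.array([.564,.0827,.0265]),R=Rt))
report();rows([-.7,-.6,-.5,-.4])
E
```

```text
t 15.22 theta -0.831 r 0.0708 z 0.06 drag 5.64 radial -0.99 Fz -3.25 q [-0.3286  0.1321  2.2756  1.0985  0.6901 -0.3883] open 0.151 ff 26.2
[0.0013, -0.0032, -0.0006, -0.064, 0.0, 0.077, 0.0018, -0.0075, -0.0002, -0.129, 0.0, 0.153, 0.0026, -0.0116, 0.0005, -0.193, 0.0, 0.23, 0.0037, -0.0157, 0.0014, -0.257, 0.0, 0.306]
```

carry_out(
  deltas=[0.001,-0.003,-0.0005,-0.064,0,0.077,0.002,-0.0075,0,-0.129,0,0.153,0.0025,-0.0115,0.0005,-0.193,0,0.23,0.0035,-0.0155,0.0015,-0.257,0,0.306],
)

```text
time: 15.72
eef_pos: [0.5567, 0.0922, 0.0279]
tcp_rot: [0.925, 0.167, 0.337, -0.057]
contact_force: [9.9, -5.2, -11.9]
opening: 0.153
finger_force: 25.2
```

```bash
python3 - <<'E'
from lev import *
report();rows([-.3,-.2,-.1,0.])
E
```

```text
t 15.72 theta -0.455 r 0.0708 z 0.0601 drag 8.77 radial -6.93 Fz -11.93 q [-0.1799  0.03    2.3872  1.2911  0.342  -0.1345] open 0.153 ff 25.2
[0.0002, -0.0043, 0.0001, -0.064, -0.0, 0.077, 0.0007, -0.0085, 0.0006, -0.129, -0.0, 0.154, 0.0015, -0.0127, 0.0012, -0.193, -0.0, 0.23, 0.0026, -0.0167, 0.0022, -0.257, -0.0, 0.307]
```

```bash
python3 - <<'E'
import re
s=open("lev.py").read().replace("for th in ths:","for i,th in enumerate(ths):").replace("np.radians(tilt)","np.radians(tilt[i] if hasattr(tilt,'__len__') else tilt)");open("lev.py","w").write(s)
from lev import *
# undo previous commit: commanded pose is that of theta -.4 row
p,Rt,*_=levpose(-.4,np.radians(40),0);np.save("cmd.npy",dict(p=p,R=Rt))
s=ctrl.get_state();Rm=R.from_quat(s["tcp_rot"]).as_matrix();print("meas in cmd frame",Rt.T@(s["eef_pos"]-p),R.from_matrix(Rt.T@Rm).as_rotvec())
rows([-.4]*4,tilt=[36,32,28,26])
E
```

```text
meas in cmd frame [-0.0005  0.0044 -0.0005] [-0.0126 -0.0014  0.0036]
[-0.0029, -0.0, -0.0001, -0.0, -0.07, 0.0, -0.0058, -0.0, -0.0004, -0.0, -0.14, 0.0, -0.0087, -0.0, -0.0009, -0.0, -0.209, -0.0, -0.0102, -0.0, -0.0012, -0.0, -0.244, -0.0]
```

carry_out(
  deltas=[-0.003,0,0,0,-0.07,0,-0.006,0,-0.0005,0,-0.14,0,-0.0085,0,-0.001,0,-0.209,0,-0.01,0,-0.001,0,-0.244,0],
)

```text
time: 16.23
eef_pos: [0.5482, 0.0916, 0.0226]
tcp_rot: [0.958, 0.178, 0.221, -0.039]
contact_force: [-5.1, -5.7, 3.8]
opening: 0.155
finger_force: 26.8
```

```bash
python3 - <<'E'
from lev import *
report();rows([-.34,-.28,-.22,-.16],tilt=[26,26,25,25])
E
```

```text
t 16.23 theta -0.426 r 0.0703 z 0.0604 drag 3.29 radial 6.92 Fz 3.8 q [-0.1205  0.0584  2.2749  0.4854  0.4469  0.6817] open 0.155 ff 26.8
[0.0001, -0.0031, -0.0, -0.026, -0.0, 0.054, 0.0004, -0.0062, 0.0001, -0.053, -0.0, 0.108, 0.0001, -0.0094, 0.0003, -0.078, -0.018, 0.162, 0.0006, -0.0124, 0.0006, -0.103, -0.018, 0.217]
```

carry_out(
  deltas=[0,-0.003,0,-0.026,0,0.054,0.0005,-0.006,0,-0.053,0,0.108,0,-0.0095,0.0005,-0.078,-0.018,0.162,0.0005,-0.0125,0.0005,-0.103,-0.018,0.217],
)

```text
time: 16.73
eef_pos: [0.5444, 0.1028, 0.0223]
tcp_rot: [0.974, 0.061, 0.216, -0.012]
contact_force: [-2.5, -11.6, -0.8]
opening: 0.152
finger_force: 26.4
```

```bash
python3 - <<'E'
from lev import *
report();rows([-.11,-.06,-.01,.04],tilt=25)
E
```

```text
t 16.73 theta -0.195 r 0.0701 z 0.0604 drag 11.06 radial 4.35 Fz -0.8 q [-0.0273  0.0543  2.2752  0.162   0.3844  1.2823] open 0.152 ff 26.4
[0.0001, -0.0026, 0.0, -0.021, 0.0, 0.045, 0.0003, -0.0052, 0.0001, -0.043, 0.0, 0.09, 0.0006, -0.0078, 0.0002, -0.064, 0.0, 0.136, 0.001, -0.0104, 0.0004, -0.085, 0.0, 0.181]
```

carry_out(
  deltas=[0,-0.0025,0,-0.021,0,0.045,0.0005,-0.005,0,-0.043,0,0.09,0.0005,-0.008,0,-0.064,0,0.136,0.001,-0.0105,0.0005,-0.085,0,0.181],
)

```text
time: 17.23
eef_pos: [0.5435, 0.1133, 0.0221]
tcp_rot: [0.976, -0.037, 0.215, 0.01]
contact_force: [-6.3, -11.7, 6.1]
opening: 0.151
finger_force: 27.2
```

```bash
python3 - <<'E'
from lev import *
report();rows([.08,.12,.16],tilt=25)
E
```

```text
t 17.23 theta 0.006 r 0.0702 z 0.0603 drag 11.94 radial 5.79 Fz 6.12 q [ 0.0521  0.0705  2.2576 -0.1537  0.3873  1.8285] open 0.151 ff 27.2
[0.0, -0.0021, 0.0001, -0.017, 0.0, 0.036, 0.0001, -0.0042, 0.0001, -0.034, 0.0, 0.072, 0.0003, -0.0063, 0.0002, -0.05, 0.0, 0.109]
```

```bash
python3 - <<'E'
p,R_=None,None
s=open("lev.py").read()
s=s.replace("def rows(ths,tilt=40,","def rows(ths,tilt=40,head=None,")
s=s.replace("        d=np.round","        if head is not None:\n            K=levpose(th,.5,0,zk=zk,r=r)[4];Rt,_,_=Rlev(head[i],np.radians(tilt[i] if hasattr(tilt,'__len__') else tilt));p=K+Rt[:,2]*(.012+OFF)\n        d=np.round",1)
open("lev.py","w").write(s)
from lev import *
p,Rt,*_=levpose(.04,np.radians(25),0);np.save("cmd.npy",dict(p=p,R=Rt))
rows([.08,.12,.16],tilt=25,head=[.06,.08,.10])
E
```

```text
[0.0, -0.0024, 0.0, -0.008, 0.0, 0.018, 0.0002, -0.0049, 0.0001, -0.017, 0.0, 0.036, 0.0004, -0.0073, 0.0002, -0.025, 0.0, 0.054]
```

carry_out(
  deltas=[0,-0.0025,0,-0.008,0,0.018,0,-0.005,0,-0.017,0,0.036,0.0005,-0.0075,0,-0.025,0,0.054],
)

```text
time: 17.6
eef_pos: [0.5438, 0.1199, 0.022]
tcp_rot: [0.975, -0.066, 0.213, 0.017]
contact_force: [-5.0, -13.7, 5.2]
opening: 0.149
finger_force: 27.0
```

```bash
python3 - <<'E'
from lev import *
report();rows([.2,.24],tilt=25,head=[.12,.14])
E
```

```text
t 17.6 theta 0.116 r 0.0704 z 0.0602 drag 14.26 radial 2.91 Fz 5.24 q [ 0.0836  0.0826  2.2442 -0.248   0.4045  1.9977] open 0.149 ff 27.0
[0.0002, -0.0025, 0.0001, -0.009, 0.0, 0.019, 0.0005, -0.0049, 0.0002, -0.017, 0.0, 0.037]
```

carry_out(
  deltas=[0,0,0,0,0,0,0,0,0,0,0,0],
)

```text
time: 17.85
eef_pos: [0.5439, 0.1202, 0.022]
tcp_rot: [0.975, -0.066, 0.214, 0.017]
contact_force: [-4.6, -12.0, 3.6]
opening: 0.15
finger_force: 26.9
```

```bash
python3 - <<'E'
from lev import *
report()
D=None
import k
D=k.look("x");k.gourdpos(D)
E
```

```text
t 17.85 theta 0.12 r 0.0704 z 0.0602 drag 12.57 radial 2.72 Fz 3.59 q [ 0.0837  0.0825  2.2443 -0.2465  0.4038  1.9957] open 0.15 ff 26.9
top gourd jig -0.0009676215543568332 0.12451594801529073 n 542 cost 3.9094489511330517 zmax 0.06328428527498675
side gourd jig -0.005181262331215959 0.11426652215040639 n 41 cost 0.26163059197644806 zmax 0.05441488288659712
```

carry_out(
  deltas=[0,-0.0025,0,-0.009,0,0.019,0.0005,-0.005,0,-0.017,0,0.037,0.0005,-0.005,0,-0.017,0,0.037],
)

```text
time: 18.32
eef_pos: [0.5444, 0.1244, 0.0219]
tcp_rot: [0.973, -0.086, 0.212, 0.022]
contact_force: [-4.6, -15.0, 5.4]
opening: 0.153
finger_force: 27.0
```

```bash
python3 - <<'E'
from lev import *
report();rows([.28,.32,.32],tilt=25,head=[.16,.18,.18])
E
```

```text
t 18.32 theta 0.192 r 0.0706 z 0.0601 drag 15.67 radial 1.11 Fz 5.39 q [ 0.1045  0.0924  2.2334 -0.3048  0.4194  2.1052] open 0.153 ff 27.0
[0.0003, -0.0024, 0.0002, -0.009, 0.0, 0.018, 0.0007, -0.0048, 0.0004, -0.017, 0.0, 0.036, 0.0007, -0.0048, 0.0004, -0.017, 0.0, 0.036]
```

```bash
python3 - <<'E'
from lev import *
p,Rt,*_=levpose(.24,np.radians(25),0);Rt,_,_=Rlev(.14,np.radians(25));K=levpose(.24,.5,0)[4];np.save("cmd.npy",dict(p=K+Rt[:,2]*(.012+OFF),R=Rt))
import k
for i in range(3):
    D=k.look("x");report()
k.gourdpos(D)
im,C=D["top"];q=C[...,:2]-PIV;x=q@JX;y=q@JY
m=(abs(x)<.015)&(y>.06)&(y<.12)&(C[...,2]>.05)&(C[...,2]<.062);print("pad y",np.sort(np.round(y[m]*1000)).astype(int))
cv2.imwrite("pics/s8.png",np.hstack([cv2.resize(D["side"][0][140:220,250:340,::-1],(450,400),interpolation=cv2.INTER_CUBIC),cv2.resize(im[160:220,215:270,::-1],(350,400),interpolation=cv2.INTER_CUBIC)]))
E
```

```text
t 18.43 theta 0.192 r 0.0706 z 0.0601 drag 15.44 radial 1.42 Fz 4.92 q [ 0.1043  0.0923  2.2335 -0.3044  0.4191  2.1049] open 0.153 ff 27.0
t 18.52 theta 0.191 r 0.0706 z 0.0601 drag 15.11 radial 1.02 Fz 3.84 q [ 0.1043  0.0923  2.2335 -0.3043  0.419   2.1049] open 0.149 ff 26.9
t 18.62 theta 0.192 r 0.0705 z 0.0602 drag 14.04 radial 2.04 Fz 4.59 q [ 0.1043  0.0922  2.2335 -0.3043  0.419   2.1049] open 0.151 ff 26.9
top gourd jig -0.0004498576257803821 0.12494226195480475 n 543 cost 3.8282031982155362 zmax 0.06480646265845194
side gourd jig -0.004304834697661966 0.11293639711758549 n 39 cost 0.2397375480874473 zmax 0.05787450990816868
pad y [ 75  76  76  78  78  79  79  79  79  80  80  80  80  81  81  81  81  81
  81  82  82  82  82  82  83  83  83  83  84  84  84  89  89  90  90  90
  91  91  91  91  91  91  92  92  92  92  92  93  93  93  93  94  94  94
  94  94  94  94  95  95  96  96  96  96  96  96  96  97  97  97  97  97
  98  98  98  98  99  99  99  99  99  99 109 109 109 109 110 111 111 111
 111 111 112 113 113 114 114 114 114 114 116 116 116 116 116 116 117 117
 118 118 118 118 118 119 119 119 119 120]
```

View pics/s8.png

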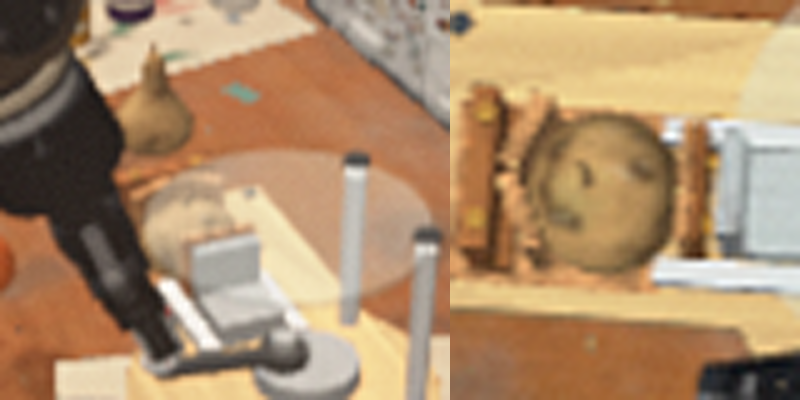

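The picture shows the gourd upright with the pad right up against it (right view, pad at (692,190), gourd edge at (677,190)). The drag has begun to rise above idle, so I continue in small steps.

```bash
python3 - <<'E'
from lev import *
rows([.27,.30],tilt=25,head=[.155,.17])
E
```

```text
[0.0002, -0.0018, 0.0001, -0.006, -0.0, 0.014, 0.0005, -0.0036, 0.0002, -0.013, 0.0, 0.027]
```

carry_out(
  deltas=[0,-0.002,0,-0.006,0,0.014,0.0005,-0.0035,0,-0.013,0,0.027],
)

```text
time: 18.88
eef_pos: [0.5449, 0.1271, 0.0219]
tcp_rot: [0.972, -0.101, 0.211, 0.027]
contact_force: [-7.0, -17.0, 6.4]
opening: 0.155
finger_force: 27.2
```

```bash
python3 - <<'E'
from lev import *
report()
for i in range(8): ctrl.read_camera("side");report()
rows([.33,.36],tilt=25,head=[.185,.20])
E
```

```text
t 18.88 theta 0.239 r 0.0707 z 0.0601 drag 18.25 radial 2.2 Fz 6.4 q [ 0.1189  0.1001  2.2246 -0.3448  0.4329  2.1823] open 0.155 ff 27.2
t 18.93 theta 0.241 r 0.0707 z 0.0601 drag 16.83 radial 1.3 Fz 6.46 q [ 0.1193  0.1003  2.2243 -0.3451  0.4332  2.1833] open 0.154 ff 27.1
t 18.98 theta 0.241 r 0.0707 z 0.0601 drag 17.38 radial 2.12 Fz 5.64 q [ 0.1191  0.1002  2.2245 -0.3443  0.4328  2.1816] open 0.154 ff 27.1
t 19.02 theta 0.241 r 0.0707 z 0.0601 drag 16.17 radial 1.31 Fz 4.98 q [ 0.119   0.1001  2.2246 -0.344   0.4326  2.1812] open 0.153 ff 27.1
t 19.07 theta 0.241 r 0.0707 z 0.0601 drag 16.06 radial 1.47 Fz 5.39 q [ 0.1189  0.1001  2.2246 -0.3439  0.4325  2.1811] open 0.152 ff 27.1
t 19.12 theta 0.241 r 0.0707 z 0.0601 drag 15.2 radial 1.01 Fz 5.33 q [ 0.1189  0.1     2.2247 -0.3439  0.4324  2.1811] open 0.15 ff 27.0
t 19.18 theta 0.241 r 0.0707 z 0.0601 drag 16.78 radial 1.51 Fz 5.57 q [ 0.1189  0.1001  2.2247 -0.3438  0.4324  2.1811] open 0.154 ff 27.0
t 19.23 theta 0.241 r 0.0707 z 0.0601 drag 15.65 radial 1.67 Fz 4.92 q [ 0.1189  0.1001  2.2247 -0.3438  0.4323  2.1811] open 0.152 ff 27.0
t 19.27 theta 0.241 r 0.0707 z 0.0601 drag 16.17 radial 2.05 Fz 5.31 q [ 0.1189  0.1     2.2247 -0.3439  0.4323  2.1811] open 0.152 ff 27.0
[0.0003, -0.0018, 0.0002, -0.006, -0.0, 0.014, 0.0006, -0.0036, 0.0003, -0.012, -0.0, 0.027]
```

Drag is about 16 N settled against about 11 N idle, so roughly 5 N over: a good hold at theta≈0.24. I relax the command onto the actual pose, open, and back out along the tool axis.

```bash
python3 - <<'E'
from lev import *
Rt,_,_=Rlev(.17,np.radians(25));K=levpose(.30,.5,0)[4];np.save("cmd.npy",dict(p=K+Rt[:,2]*(.012+OFF),R=Rt))
rows([.27,.25],tilt=25,head=[.17,.17])
E
```

```text
[-0.0002, 0.0021, -0.0001, 0.0, 0.0, 0.0, -0.0003, 0.0035, -0.0002, 0.0, 0.0, 0.0]
```

carry_out(
  deltas=[0,0.002,0,0,0,0,0,0.0035,0,0,0,0,0,0.0035,0,0,0,0],
)

```text
time: 19.65
eef_pos: [0.5454, 0.1271, 0.0221]
tcp_rot: [0.972, -0.1, 0.214, 0.023]
contact_force: [-4.0, -4.2, 0.8]
opening: 0.152
finger_force: 26.5
```

```bash
python3 - <<'E'
from lev import *
report()
E
```

```text
t 19.65 theta 0.236 r 0.0704 z 0.0602 drag 5.16 radial 2.71 Fz 0.79 q [ 0.1153  0.0974  2.2282 -0.3336  0.4236  2.1682] open 0.152 ff 26.5
```

carry_out(
  deltas=[0,0,0,0,0,0,0,0,0,0,0,0,0,0,0,0,0,0,0,0,0,0,0,0],
  grip=40,
)

```text
time: 20.15
eef_pos: [0.5471, 0.128, 0.0232]
tcp_rot: [0.971, -0.099, 0.216, 0.022]
contact_force: [-0.1, 0.6, 0.9]
opening: 0.402
finger_force: 0.0
```

carry_out(
  deltas=[0,0,-0.01,0,0,0,0,0,-0.02,0,0,0,0,0,-0.035,0,0,0,0,0,-0.05,0,0,0],
)

```text
time: 20.65
eef_pos: [0.5258, 0.1323, 0.0694]
tcp_rot: [0.971, -0.099, 0.216, 0.022]
contact_force: [0.5, -0.0, -0.2]
opening: 0.398
finger_force: 0.0
```

```bash
python3 - <<'E'
from lev import *
report()
E
```

```text
t 20.65 theta 0.232 r 0.0908 z 0.1075 drag -0.09 radial -0.48 Fz -0.16 q [ 0.1317 -0.0364  2.2557 -0.2833  0.5242  2.1238] open 0.398 ff 0.0
```

carry_out(
  deltas=[0,0,-0.02,0,0,0,0,0,-0.045,0,0,0,0,0,-0.07,0,0,0,0,0,-0.09,0,0,0,0,0,-0.11,0,0,0],
)

```text
time: 21.28
eef_pos: [0.48, 0.1418, 0.1694]
tcp_rot: [0.971, -0.099, 0.216, 0.022]
contact_force: [0.4, -0.1, 0.6]
opening: 0.4
finger_force: 0.0
```

```bash
python3 - <<'E'
from lev import *
import k
st();D=k.look("z");k.gourdpos(D);k.knob(D)
im,C=D["side"];q=im.astype(int);v,u=np.mgrid[0:420,0:560]
for th in(.1,.24,.4): print(th,"exp side px z.06",proj("side",np.r_[PIV,0]+.07*Rlev(th,.5)[1]+[0,0,.055]),"top",proj("top",np.r_[PIV,0]+.07*Rlev(th,.5)[1]+[0,0,.068]))
m=(q[...,0]>120)&(q[...,1]<75)&(q[...,2]<75)&(v>170)&(v<230)&(u>255)&(u<320);print("red",m.sum(),u[m].mean() if m.any() else 0,v[m].mean() if m.any() else 0)
for n in("gourd","bee_gourd","purple_bottle","pear_gourd"):
    for c in("side","top"):
        print(c,n,[(round(r["score"],2),np.round(r["uv"]).tolist()) for r in ctrl.find_in(c,n)[:4]])
E
```

```text
t 21.27 q [ 0.1717 -0.3006  2.2728 -0.2251  0.7714  2.0765] p [0.48   0.1418 0.1694] F [ 0.3518 -0.0977  0.6199] open 0.4 ff 0.0
top gourd jig -0.0006796944124079962 0.12396087126492569 n 549 cost 3.8585763805801725 zmax 0.06397097201671026
side gourd jig -0.004392178788245535 0.11450715614723088 n 42 cost 0.22482145509456836 zmax 0.058983900597656895
top knob [0.5266 0.1311 0.068 ] jig [-0.07    0.0167] r 0.07195299926793097 theta 0.2343417264830736 21 px v 214 219 u 281 285
side knob [0.5305 0.1338 0.055 ] jig [-0.0662  0.0195] r 0.06906086094914544 theta 0.2864804863679107 51 px v 176 211 u 260 283
0.1 exp side px z.06 [281.1737 208.2512] top [286.6806 216.3465]
0.24 exp side px z.06 [280.4027 206.213 ] top [282.7009 215.4222]
0.4 exp side px z.06 [280.1491 203.8669] top [278.371  213.7105]
red 51 280.6078431372549 205.50980392156862
side gourd [(0.72, [240.0, 191.0]), (0.59, [225.0, 162.0]), (0.57, [205.0, 184.0]), (0.41, [374.0, 277.0])]
top gourd [(0.93, [216.0, 239.0]), (0.89, [239.0, 189.0]), (0.88, [131.0, 231.0]), (0.7, [186.0, 276.0])]
side bee_gourd [(0.8, [346.0, 326.0])]
top bee_gourd [(0.76, [449.0, 237.0])]
side purple_bottle [(0.76, [377.0, 278.0])]
top purple_bottle [(0.72, [282.0, 189.0]), (0.51, [417.0, 187.0])]
side pear_gourd [(0.54, [279.0, 163.0])]
top pear_gourd [(0.62, [176.0, 170.0])]
```

```bash
python3 - <<'E'
from lev import *
def face(C):
    q=C[...,:2]-PIV;x=q@JX;y=q@JY;out=[]
    m=(abs(x)<.018)&(y>.083)&(y<.106)&(C[...,2]>.049)&(C[...,2]<.064)
    for x0 in np.arange(-.018,.018,.004):
        s=y[m&(x>=x0)&(x<x0+.004)]
        if len(s): out.append(s.max())
    return np.round(np.array(out)*1000,1)
def face0(C):
    q=C[...,:2]-PIV;x=q@JX;y=q@JY;m=(abs(x)<.018)&(y>.07)&(y<.1)&(C[...,2]>.049)&(C[...,2]<.064)
    return np.round([y[m&(x>=a)&(x<a+.004)].max()*1000 for a in np.arange(-.018,.018,.004) if (m&(x>=a)&(x<a+.004)).any()],1)
a=face0(cloud("top",np.load("top.npy")));acc=[]
for i in range(3):
    im,d=ctrl.read_camera("top");acc.append(face(cloud("top",d)))
b=np.concatenate(acc);print(a,acc,"start",np.median(a),"now",np.median(b),"compression mm",np.median(a)+15*(.235+.83)-np.median(b))
E
```

```text
[85.1 85.5 86.  86.2 86.5 86.5 86.6 85.  85.1] [array([97.6, 97.6, 97.8, 98.4, 98.2, 99. , 99.2, 99.6, 97.3]), array([97.3, 98. , 97.9, 98.4, 98.4, 99.1, 99. , 97.2, 97.3]), array([105.4,  97.7,  98.3,  98.3,  98.8, 104.3,  99.3,  97.3,  97.4])] start 86.0 now 98.3 compression mm 3.674999999999997
```

```bash
python3 -c "
from plant import ctrl
print(ctrl.sign_off())"
```

```text
the job is handed in; nothing more can be done
None
```

The gourd stands upright in the clamp and the lever is left at about 0.24 rad, where drag was about 4 to 5 N over idle (target about 5, crush at 10). The gripper is clear, the other gourds and bottle still show where they were, and the job is handed in, with no verdict returned.

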